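# Stack the aluminium beakers on the carrying rack and lock the keeper over them

### The arm

A 6-joint arm with a two-finger parallel gripper is mounted at the origin on the work surface. World frame = base frame: x ahead of the robot, y to its left, z up, the work surface at z = 0. Lengths are in m, angles in rad, forces in N, time in s.
With the tool pointing down it reaches from about 0.35 to 0.875 m from the base axis. Payload 4.2 kg.
Tool frame: the origin (TCP) lies at the centre of the arm's flange, where the gripper is bolted on; the fingertips stand 182 mm ahead of it and the grasp point (between the pads) lies 164 mm ahead of it; z points along the fingers, y is the line along which they close (so a half turn about z gives the same grasp; the last joint's range is limited). The gripper opens to 87 mm and grips with 3 to 60 N. Pads are 19 mm wide; open, the fingers measure 117 mm over their backs; the gripper's body (75 mm by 190 mm) begins 51 mm behind the grasp point.
Start: joints at [1.53, 0.385, 0.008, 0, -1.194, -0.259], TCP at [0.185, 0.597, 0.405] pointing down, gripper open.
Joint ranges: [-3.14, 3.14], [-1.21, 2.06], [-1.07, 1.41], [-3.16, 2.05], [-2.99, -0.16], [-3.1, 3.1]. Speed limits (rad/s): [2.79, 2.79, 3.14, 3.14, 3.14, 3.14].

### API

Orientations are given as a 3x3 rotation matrix whose columns are the frame's x, y, z axes.
In Python, from station import robot gives the robot as it stands.
- The arm moves only by the tool drive_effector, called after ">>>" by a JSON object that holds its "fn" and its "kwargs". Schema: {"type":"object","properties":{"segments":{"type":"array","items":{"type":"array","items":{"type":"array","items":{"type":"number"},"minItems":4,"maxItems":4},"minItems":1,"maxItems":8},"minItems":1,"maxItems":1},"aperture":{"type":"number"},"only":{"type":"string"},"quiet":{"type":"boolean"},"lines":{"type":"string"}},"required":["segments"],"additionalProperties":false}. segments is a list that holds a single list of rows (three levels of brackets), with 1 to 8 rows, each of 4 numbers: dx, dy, dz in normalised numbers (1 is 80 cm), then a turn about the tool's z in fractions of the full range, 1 being pi rad; each row is the pose to reach, as a shift and turn from the pose commanded when the call began, along the tool's axes at that moment; what a row does not reach only later rows make up. A row lasts 1/8 s, in which the tool goes at most 0.0625 m and 0.188 rad, less where a joint would pass 70% of its speed; a pose out of reach is approached as far as the arm can. aperture is the finger opening in m, set as the call begins (left out keeps the last). The fingers move at their own pace and stop on an object; the grip force is fixed at half the most. Time passes only in rows, so rows that do not move let the fingers close. The tool returns the time, the measured TCP pose, the force, the opening and the grip force at its end. only (a regular expression) keeps the lines of the reply that match it, lines (a string "A,B") keeps lines A to B, and quiet returns only ok. No shift or turn number may pass 1 either way. Input that does not fit is refused with a message, and nothing moves.
- robot.state(): the state, without advancing time (a new reading comes with each control period).
- robot.capture(name): name is "scene" or "top" or "wrist"; returns a dict with "img" (400x640x3 uint8, red, green, blue), "K" (3x3 intrinsics, pixels), "R" (3x3) and "t" (3): a world point X has camera coordinates R X + t. Camera axes: x right, y down, z forward; pixel columns grow to the right and rows downward; lengths in m; the calibration is good to about 2 mm. A picture is of the moment at which its call begins. There is no depth.
- robot.close_job(): hands the job in; it is judged then, once.
Trained networks look in a picture, given as the dict that the camera call returned (one of the last four; its "shot" number tells which), for a name from the list of things; names that differ only in an ending like _2 or _b are one class to them, and where a whole thing is asked for, a point or a joint stands for the part that bears it (a point fixed in the world has none). Each returns a list of dicts, best first, with "conf" (0 to 1); they miss things now and then, are a little off and sometimes report something else, mostly with a low value. They report only what shows in the picture. A call takes as long as a camera call. They do not tell look-alikes from the thing itself.
- robot.masks_of(thing, picture): "region" (400x640 bool, what is visible of it) and "rect" ([centre column, centre row, width, height] in pixels, round what is visible of it).
- robot.mark_of(thing, picture): "xy" ([column, row] in pixels: a listed point, or the origin of a listed thing).
The state is a dict: "time": time; "q": joint angles; "qvel": joint speeds; "joint_efforts": joint torques, N m; "tcp_pos": TCP position; "orientation": TCP orientation; "contact_force": force on the tool from outside, world axes, zero at the start; "torque": the same for the moment, N m; "opening": finger opening in m; "gripper_force": force on a finger pad.
Only numpy, scipy, OpenCV 4.12 (cv2) and the standard library are available. Lean on these libraries where they do the work, as an engineer would, in place of code of your own. Each camera call takes 0.05 s, during which the arm holds its last target. There are 200 camera calls.

### The job

Take the loose aluminium beaker and nest it upright, all the way down, into the one standing on the rack, and let go of it. Then pull up the spring plunger's knob, slide the sleeve along the holed tube just to the next hole so that its keeper disc comes over the stack, and let the pin drop fully home there; do not disturb the wooden former, the jar or the pliers. Finish while still holding the knob, with the pin engaged: do not let go of it at the end.

Things in the scene. Friction and masses are not known exactly. Their poses are not given: they have to be found in the camera images.
- rack: Fixed rack, yaw within 0.4 rad. Dark wooden board 15 mm thick, x -55 to +150 mm, y -145 to +145; origin on the table under the beaker seat. Along its y axis at x = +100 mm runs a 30 mm square steel tube, 260 mm long, top face 105 mm above the table, on two posts (at y = -118, +118). In its top: three 14 mm square holes at rack y = -90, 0, +90 mm.
- seat (a point): Centre of the beaker seat, on the board's top (15 mm above the table), inside a wooden ring 6 mm high, 48 mm outside and 39 mm inside diameter. Axes are the rack's. The lower beaker stands here.
- hole_next (a point): Centre of the tube's middle hole, at its top face, 100 mm in rack +x from the seat: the hole that the pin must end in. The pin starts in the hole 90 mm from here in rack -y; the third hole, 90 mm in +y, is not to be used.
- sleeve (a joint): Aluminium sleeve sliding on the tube (42 mm square, top 111 mm above the table, 50 mm long), in m: about 0 at the start (pin in first hole), grows in rack +y; 0.090 = pin over the middle hole, 0.180 = last. Range -0.004 to 0.184. Dry friction 2.5 N, no spring. With the pin down in a hole it has 2 mm play either way.
- plunger (a joint): Vertical spring plunger in the sleeve, in m: 0 = pin fully down (11 mm below the tube's top face), at most 0.018 = pulled up. The pin (10 mm, round end) clears the hole at 0.011 and rides on the tube's top if let down between holes; the spring drives it down, 5 N at 0, 8 N at 0.018. It drops fully into a hole within 2 mm of its centre.
- knob (a point): Centre of the plunger's black knob, an upright cylinder 24 mm in diameter, 30 mm high; with the pin down it is 141 mm above the table, 30 mm above the sleeve's top. Moves with sleeve and plunger. Free room for fingers on its rack -y and +y sides; on its -x side, 21 mm from its axis, rises the keeper's steel strap, to 133 mm above the table.
- keeper (a point): Centre of the underside (128 mm above the table) of the keeper disc, 48 mm diameter, 5 mm thick, on a 30 mm wide strap that reaches 100 mm in rack -x from the sleeve. It starts 90 mm in rack -y of the stack; with the pin in the middle hole it is right over the stack, 13 mm above fully nested beakers.
- cup_low: Aluminium beaker standing loose in the seat. Round, open, 74 mm high; origin at the centre of its underside, z up. Foot 33 mm diameter, widening to 49 mm at 46 mm height, then a shoulder out to 60 mm at 50 mm height and a straight band, 60 mm, from there to the rim. Wall 2.5 mm; 0.11 to 0.23 kg.
- cup_top: The loose aluminium beaker, upright on the table to the left or right of the rack; same shape and origin as cup_low. Fully nested, its shoulder rests on the lower rim: its underside is 26 mm above the lower one's, and 26 mm of its straight band stay free above the lower rim.
- former: Bystander: dark wooden cone-shaped former, 60 mm diameter at the foot, 80 mm high, loose, at the other side of the rack from cup_top; origin at the centre of its underside.
- jar: Bystander: lidded glass jar, 70 mm diameter, 95 mm high, loose; origin at the centre of its underside.
- pliers: Bystander: pliers lying flat, about 170 mm long, 12 mm high, red handles to its -x; origin at the underside of the pivot.
There are look-alikes about, which are no part of the job. Leave any purple or yellow look-alike of the cup_top alone. What is shaped like the cup_low but green is not meant.

How it is judged:
On the way, in this order (a step that is already met when the one before it is completed fails the run):
1. the loose beaker is nested fully and upright in the lower one, which stands in its seat, and is let go (horizontal distance between cup_top and cup_low below 0.006 m and z of cup_top in the frame of cup_low between 0.02 and 0.031 m and angle between each of cup_top, cup_low's own z axis and vertical below 0.1 rad and horizontal distance between cup_low and seat below 0.006 m and z of cup_low in the frame of seat below 0.005 m and contact force between the fingers and cup_top below 0.2 N), for 0.3 s.
2. the plunger is pulled up so that the pin clears the hole (value of joint plunger above 0.01 m), for 0.1 s.
At the end, for the whole second after the job is handed in: Sleeve at the middle hole (0.090 m +-3.5 mm), pin within 2 mm of home, fingers on the knob with over 2 N; beakers nested (axes within 6 mm, undersides 20 to 31 mm apart, within 0.1 rad of upright, at rest), lower one in its seat (6 mm; 5 mm in height), upper one let go (all of step 1 and value of joint sleeve between 0.0865 and 0.0935 m and value of joint plunger below 0.002 m and contact force between the fingers and plunger above 2 N and linear speed of cup_top below 0.02 m/s); the arm keeps its last pose, push and grip.
It fails at once if the former is moved more than 30 mm or tipped (distance of former from where it was at the start of the episode above 0.03 m or angle between former's own z axis and vertical above 0.35 rad).
It fails at once if the jar is moved more than 30 mm or tipped (distance of jar from where it was at the start of the episode above 0.03 m or angle between jar's own z axis and vertical above 0.35 rad).
It fails at once if the pliers is moved more than 30 mm or tipped (distance of pliers from where it was at the start of the episode above 0.03 m or angle between pliers's own z axis and vertical above 0.35 rad).
It also fails if it takes over 54 s, if anything falls off the work surface, if the arm or the gripper's body presses on something with over 40 N, if the wrist force passes 120 N, or if a joint passes its speed limit or range.

## Working session

There is one attempt and no reset: what is moved stays moved. The work goes in short steps, Python scripts to look and compute and a tool call to move; the robot and the scene stay as the last step left them, time stands still between calls to the robot, and variables do not carry over. Pictures are saved under pics/ and viewed, at most 10 in all, crops included, and the job is handed in when it is done.

```bash
mkdir -p pics; ls; cat > h.py <<'E'
import numpy as np, cv2
from station import robot
def ray(p,xy):
    d=p["R"].T@np.linalg.inv(p["K"])@np.array([xy[0],xy[1],1.]); return -p["R"].T@p["t"], d
def atz(p,xy,z):
    c,d=ray(p,xy); return c+d*(z-c[2])/d[2]
def proj(p,X):
    c=p["K"]@(p["R"]@np.array(X)+p["t"]); return c[:2]/c[2]
def save(p,n): cv2.imwrite(f"pics/{n}.png",p["img"][:,:,::-1])
def tri(obs):
    A=np.zeros((3,3));b=np.zeros(3)
    for p,xy in obs:
        c,d=ray(p,xy);d/=np.linalg.norm(d);M=np.eye(3)-np.outer(d,d);A+=M;b+=M@c
    return np.linalg.solve(A,b)
E
python3 - <<'E'
from h import *
np.set_printoptions(precision=4,suppress=True)
Z=dict(seat=.015,hole_next=.105,knob=.141,keeper=.128,cup_low=.015,cup_top=0,former=0,jar=0,pliers=0,rack=0)
for n in("scene","top"):
    p=robot.capture(n);save(p,n+"0");print(n,"cam",-p["R"].T@p["t"])
    for k,z in Z.items():
        print(k,[(round(d["conf"],2),np.round(d["xy"]),atz(p,d["xy"],z)[:2]) for d in robot.mark_of(k,p)[:4]])
s=robot.state();print(s["tcp_pos"],s["orientation"],s["time"],s["contact_force"])
E
cd pics; python3 -c "
import cv2,numpy as np
print()"
```

```text
pics
scene cam [1.1394 0.4242 1.1352]
seat [(0.57, array([297., 209.]), array([ 0.5325, -0.0431]))]
hole_next [(0.72, array([271., 210.]), array([ 0.6241, -0.0665]))]
knob [(0.55, array([254., 185.]), array([ 0.6023, -0.1431]))]
keeper [(0.8, array([284., 172.]), array([ 0.505 , -0.1055])), (0.62, array([251., 186.]), array([ 0.6018, -0.1549]))]
cup_low [(0.9, array([298., 208.]), array([ 0.5276, -0.0419])), (0.65, array([318., 173.]), array([ 0.3745, -0.0687])), (0.64, array([346., 189.]), array([0.3804, 0.0442])), (0.45, array([301., 211.]), array([ 0.5316, -0.0282]))]
cup_top [(0.73, array([416., 251.]), array([0.4515, 0.3306])), (0.66, array([433., 225.]), array([0.3403, 0.3331])), (0.62, array([455., 260.]), array([0.4192, 0.4393]))]
former [(0.57, array([244., 165.]), array([ 0.4753, -0.3049]))]
jar [(0.97, array([181., 204.]), array([ 0.713 , -0.3669]))]
pliers [(0.95, array([380., 320.]), array([0.6968, 0.3427]))]
rack []
top cam [0.4486 0.0309 1.116 ]
seat [(0.68, array([343., 192.]), array([ 0.5285, -0.0423]))]
hole_next [(0.66, array([352., 153.]), array([ 0.6305, -0.0613]
[... 266 characters left out ...]
42., 193.]), array([ 0.5264, -0.0393])), (0.6, array([317., 244.]), array([0.3743, 0.0346]))]
cup_top [(0.89, array([220., 215.]), array([0.4602, 0.3259])), (0.62, array([182., 224.]), array([0.4331, 0.4397])), (0.56, array([218., 259.]), array([0.3268, 0.3287]))]
former [(0.93, array([429., 211.]), array([ 0.4755, -0.3049]))]
jar [(0.75, array([442., 129.]), array([ 0.728, -0.347])), (0.64, array([213., 135.]), array([0.7035, 0.3549]))]
pliers [(0.67, array([214., 134.]), array([0.7047, 0.3519]))]
rack [(0.79, array([343., 194.]), array([ 0.5256, -0.0433]))]
[0.1845 0.5971 0.4048] [[ 0.9554 -0.2953 -0.    ]
 [-0.2953 -0.9554  0.    ]
 [-0.     -0.     -1.    ]] 1.1 [ 0.2442 -0.4999  0.7029]
```

View pics/scene0.png

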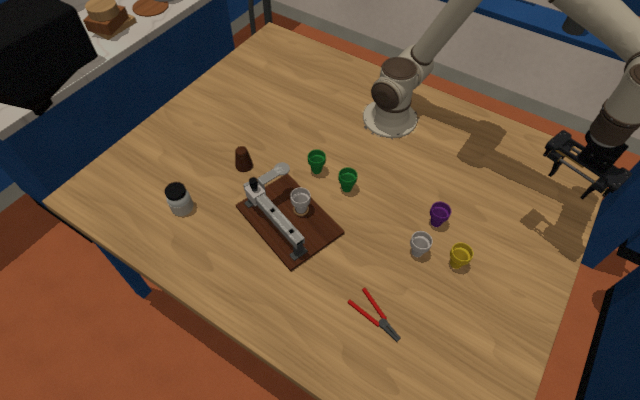

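View pics/top0.png

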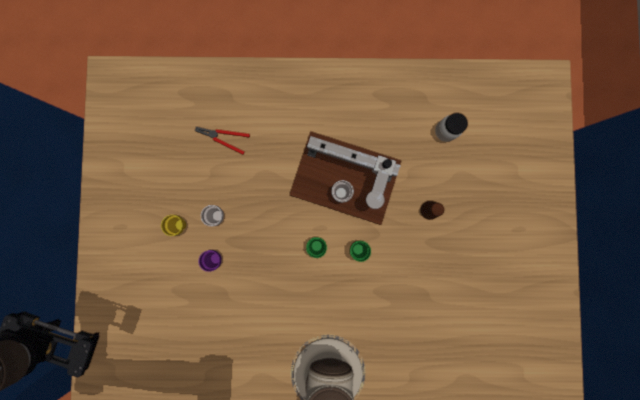

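The loose silver beaker is at top px (212,216) and scene (420,245). Purple (210,260) and yellow (173,225) sit beside it. The rack beaker is at top (342,191), the knob at (387,163), and the two green cups at (316,247) and (360,250). The board edges give a rack yaw of about -0.31, close to the tool's current yaw of -0.30. I'll move above the loose beaker.

The manual's scale: shifts go in shares of 80 cm and turns go in shares of pi rad. Converting my numbers, 0.337 m / 0.8 = 0.4213, 0.05 m / 0.8 = 0.0625.

>>> {"fn": "drive_effector", "kwargs": {"segments": [[[0.06,0.0313,0,0],[0.12,0.0625,0.0125,0],[0.18,0.0938,0.025,0],[0.2375,0.125,0.0375,0],[0.3,0.1563,0.05,0],[0.3625,0.1875,0.0625,0],[0.4,0.2125,0.075,0],[0.4213,0.2213,0.075,0]]], "aperture": 0.087}}

```text
time: 2.1
tcp_pos: [0.4551, 0.3268, 0.344]
orientation: [[0.955, -0.297, -0.001], [-0.297, -0.955, -0.001], [-0.001, 0.002, -1.0]]
contact_force: [0.2, 0.2, 0.1]
opening: 0.0868
gripper_force: 0.0
```

```bash
python3 - <<'E'
from h import *
np.set_printoptions(precision=4,suppress=True)
W=robot.capture("wrist");save(W,"w1");print(-W["R"].T@W["t"],W["R"])
T=robot.capture("top");S=robot.capture("scene")
for n,p in(("w",W),("s",S),("t",T)):
    for k in("cup_top","cup_low"):
        print(n,k,[(round(d["conf"],2),np.round(d["xy"]),atz(p,d["xy"],0 if k=="cup_top" else .015)[:2]) for d in robot.mark_of(k,p)[:3]])
s=robot.state();print(s["tcp_pos"],s["orientation"])
# board corners from top picture mask of the rack
m=robot.masks_of("rack",T)
if m:
    c=max(cv2.findContours(m[0]["region"].astype(np.uint8),0,2)[0],key=cv2.contourArea)
    print(m[0]["conf"],cv2.minAreaRect(c))
    b=cv2.boxPoints(cv2.minAreaRect(c));print([atz(T,x,.015)[:2] for x in b])
E
```

```text
[0.5345 0.3029 0.3244] [[-0.2977 -0.9547  0.0026]
 [-0.9108  0.2848  0.299 ]
 [-0.2862  0.0866 -0.9543]]
w cup_top [(0.95, array([311., 179.]), array([0.4587, 0.3339])), (0.78, array([343., 275.]), array([0.3293, 0.333 ]))]
w cup_low [(0.8, array([590., 176.]), array([0.376 , 0.0472]))]
s cup_top [(0.89, array([456., 263.]), array([0.425 , 0.4446])), (0.65, array([417., 252.]), array([0.4533, 0.3351]))]
s cup_low [(0.68, array([299., 208.]), array([ 0.5244, -0.0419])), (0.63, array([346., 189.]), array([0.3795, 0.0418])), (0.6, array([316., 172.]), array([ 0.3739, -0.0771]))]
t cup_top [(0.98, array([218., 259.]), array([0.3289, 0.3294])), (0.63, array([220., 215.]), array([0.4605, 0.325 ]))]
t cup_low [(0.88, array([343., 193.]), array([ 0.5258, -0.0426])), (0.85, array([316., 242.]), array([0.3819, 0.0368])), (0.77, array([356., 253.]), array([ 0.3494, -0.0805]))]
[0.4537 0.3293 0.345 ] [[ 0.9559 -0.2939  0.0003]
 [-0.2939 -0.9559  0.0004]
 [ 0.0002 -0.0005 -1.    ]]
0.85 ((345.05938720703125, 177.61593627929688), (96.58307647705078, 68.9835205078125), 17.87869644165039)
[array([0.5182, 0.1197]), array([0.7172, 0.0581]), array([ 0.6288, -0.2191]), array([ 0.4316, -0.1544])]
```

View pics/w1.png

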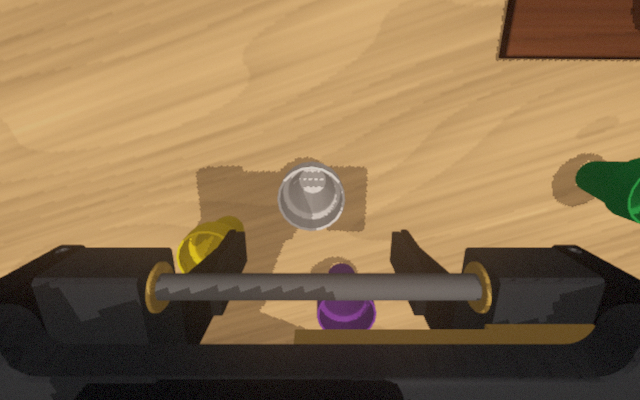

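Wrist view: the silver rim is centred at about (311,198), the purple cup (345,315) and yellow (205,245) are behind it. I'll compute the rim centre.

```bash
python3 - <<'E'
from h import *
np.set_printoptions(precision=4,suppress=True)
W=robot.capture("wrist")
for d in robot.masks_of("cup_top",W)[:2]:
    print(d["conf"],d["rect"])
print("rim",atz(W,(311.5,198),.074))
T=robot.capture("top");S=robot.capture("scene")
for n,p in(("T",T),("S",S)):
  for k in("cup_top","cup_low","knob","keeper"):
    for d in robot.masks_of(k,p)[:3]: print(n,k,round(d["conf"],2),np.round(d["rect"],1))
for X in([.459,.33],[.527,-.042]):
    z0=0 if X[1]>.2 else .015
    for n,p in(("T",T),("S",S)):print(n,X,proj(p,X+[z0]),proj(p,X+[z0+.074]))
E
```

```text
0.86 [313.1, 190.1, 66.7, 69.7]
0.73 [350.5, 296.1, 62.4, 65.3]
rim [0.458  0.3346 0.074 ]
T cup_top 0.9 [209.9 259.4  20.8  19.1]
T cup_top 0.69 [209.9 216.5  12.5  17.8]
T cup_low 0.92 [342.4 192.2  19.1  24.5]
T cup_low 0.86 [360.6 250.9  21.   22.6]
T cup_low 0.78 [316.4 248.4  22.5  24.1]
T knob 0.59 [387.4 162.8  13.5   9.4]
T keeper 0.89 [381.4 181.4  34.6  54.9]
S cup_top 0.65 [458.5 255.6  18.2  32.5]
S cup_top 0.6 [420.6 244.4  24.8  23.5]
S cup_top 0.18 [254.2 182.9   9.3   8. ]
S cup_low 0.93 [300.5 200.7  22.3  29.2]
S cup_low 0.68 [316.8 163.2  15.5  20.9]
S cup_low 0.59 [347.6 182.2  21.5  25.3]
S knob 0.46 [253.8 183.8   9.4   9.5]
S keeper 0.62 [267.4 184.8  45.9  43.1]
T [0.459, 0.33] [218.8366 215.0947] [211.7803 214.8071]
S [0.459, 0.33] [414.9146 252.3744] [419.8271 239.7419]
T [0.527, -0.042] [342.6909 193.0003] [344.4504 191.1267]
S [0.527, -0.042] [298.5941 208.1518] [297.8504 194.153 ]
```

Scaled: 0.111 m / 0.8 = 0.1388, -0.006 m / 0.8 = -0.0075.

>>> {"fn": "drive_effector", "kwargs": {"segments": [[[0.0031,-0.0075,0.0375,0],[0.0031,-0.0075,0.0875,0],[0.0031,-0.0075,0.125,0],[0.0031,-0.0075,0.1388,0],[0.0031,-0.0075,0.1388,0]]]}}

```text
time: 3.82
tcp_pos: [0.4586, 0.3336, 0.2336]
orientation: [[0.955, -0.295, -0.0], [-0.295, -0.955, -0.001], [-0.0, 0.001, -1.0]]
contact_force: [0.0, 0.6, 0.4]
opening: 0.0867
gripper_force: 0.0
```

>>> {"fn": "drive_effector", "kwargs": {"segments": [[[0,0,0,0],[0,0,0,0],[0,0,0,0],[0,0,0,0],[0,0,0,0],[0,0,0,0]]], "aperture": 0.03}}

```text
time: 4.58
tcp_pos: [0.4585, 0.3334, 0.2342]
orientation: [[0.955, -0.295, 0.0], [-0.295, -0.955, -0.0], [0.0, 0.0, -1.0]]
contact_force: [-1.3, -1.6, 5.4]
opening: 0.0582
gripper_force: 30.4
```

Scaled: 0.21 m / 0.8 = 0.2625, 0.18 m / 0.8 = 0.225.

>>> {"fn": "drive_effector", "kwargs": {"segments": [[[0,0,-0.0625,0],[0,0,-0.125,0],[0.025,0.0375,-0.1625,0],[0.0625,0.1,-0.175,0],[0.1,0.1625,-0.175,0],[0.1375,0.225,-0.175,0],[0.1625,0.2625,-0.175,0],[0.1625,0.2625,-0.175,0]]]}}

```text
time: 5.58
tcp_pos: [0.5207, 0.0924, 0.3727]
orientation: [[0.954, -0.299, -0.002], [-0.299, -0.954, -0.0], [-0.001, 0.001, -1.0]]
contact_force: [0.6, 0.7, -2.3]
opening: 0.0582
gripper_force: 30.3
```

```bash
python3 - <<'E'
from h import *
np.set_printoptions(precision=4,suppress=True)
W=robot.capture("wrist");save(W,"w2")
s=robot.state();print(s["tcp_pos"],s["opening"],s["gripper_force"])
for k,z in dict(cup_low=.015,seat=.015,hole_next=.105,knob=.141,keeper=.128).items():
    print(k,[(round(d["conf"],2),np.round(d["xy"]),atz(W,d["xy"],z)[:2]) for d in robot.mark_of(k,W)[:3]])
for d in robot.masks_of("cup_low",W)[:2]: print(d["conf"],d["rect"])
E
```

```text
[0.5206 0.0936 0.3729] 0.05826319504909069 30.336734749491825
cup_low [(0.94, array([484., 250.]), array([ 0.3679, -0.0785])), (0.75, array([422., 135.]), array([ 0.5316, -0.0323])), (0.22, array([483.,  12.]), array([ 0.6327, -0.1148]))]
seat [(0.77, array([423., 133.]), array([ 0.5335, -0.034 ])), (0.37, array([44., 88.]), array([0.7006, 0.3417]))]
hole_next [(0.66, array([484.,   8.]), array([ 0.6259, -0.0669]))]
knob [(0.59, array([425., 133.]), array([0.558 , 0.0031]))]
keeper [(0.73, array([594., 157.]), array([ 0.499 , -0.1202]))]
0.9 [450.9, 142.7, 80.8, 71.2]
0.73 [466.7, 92.6, 343.8, 185.2]
```

View pics/w2.png

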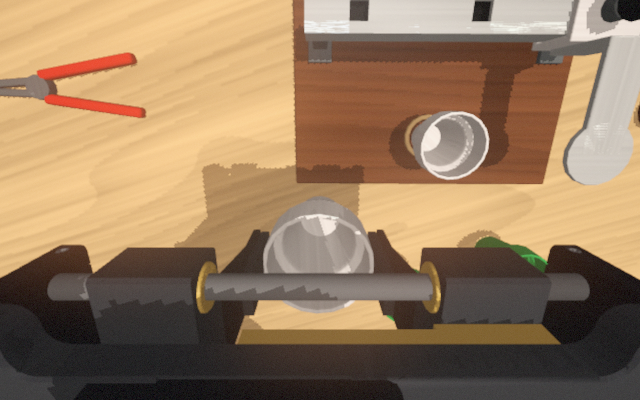

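Wrist view: the lower beaker's rim is centred at about (452,145). The held rim is centred at about (319,258), the holes are at (360,10) and (483,10), and the keeper disc is at (598,152). The board edge is horizontal, so the yaw matches the tool.

```bash
python3 - <<'E'
from h import *
np.set_printoptions(precision=4,suppress=True)
W=robot.capture("wrist");s=robot.state();t=s["tcp_pos"];O=s["orientation"]
P=atz(W,(451.5,145),.089);print("low rim",P,"tool shift",O.T@(P-t))
print("held",(O.T@(atz(W,(319,258),t[2]-.16)-t)))
# predicted rim outlines for checking
a=np.linspace(0,6.283,73);img=W["img"].copy()
def circ(c,r,z,col):
    for u in a:
        q=proj(W,[c[0]+r*np.cos(u),c[1]+r*np.sin(u),z]);cv2.circle(img,(int(round(q[0])),int(round(q[1]))),0,col,-1)
circ(P,.03,.089,(255,0,0));circ(t,.03,t[2]-.16,(0,255,0))
cv2.imwrite("pics/w2b.png",cv2.resize(img[90:330,220:520],None,fx=2,fy=2,interpolation=0)[:,:,::-1])
for k,p in((k,atz(W,px,z)) for k,px,z in(("edgeL",(297,183),.015),("edgeR",(545,183),.015),("h3",(360,10),.105),("h2",(483,10),.105),("disc",(598,150),.133))):print(k,p,O.T@(p-t))
q=[atz(W,x,.015) for x in((297,183),(545,183))];print("yaw",np.arctan2(*(q[1]-q[0])[:2][::1])+np.pi)
E
```

```text
low rim [ 0.531  -0.0305  0.089 ] tool shift [0.0471 0.1172 0.2846]
held [ 0.0047 -0.0003  0.16  ]
edgeL [0.521  0.1217 0.015 ] [-0.0072 -0.0253  0.3587]
edgeR [ 0.4352 -0.1567  0.015 ] [-0.0074  0.266   0.3586]
h3 [0.6526 0.0233 0.105 ] [0.1476 0.03   0.2686]
h2 [ 0.6262 -0.0627  0.105 ] [0.1475 0.1201 0.2686]
disc [ 0.5068 -0.1167  0.133 ] [0.0493 0.2067 0.2406]
yaw 0.2988258806847952
```

View pics/w2b.png

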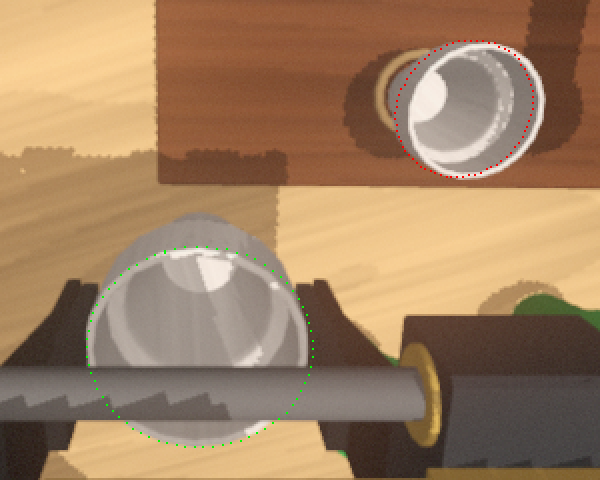

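The held beaker is centred in the grip. The lower rim is really about 5 px further right, so the shift is (0.047, 0.121), which agrees with hole_next. I'll move over it and lower partway.

Scaled: 0.121 m / 0.8 = 0.1513, 0.047 m / 0.8 = 0.0588.

>>> {"fn": "drive_effector", "kwargs": {"segments": [[[0.0225,0.0625,0,0],[0.0463,0.1188,0,0],[0.0588,0.1513,0,0],[0.0588,0.1513,0.0125,0],[0.0588,0.1513,0.0375,0],[0.0588,0.1513,0.0375,0]]]}}

```text
time: 6.72
tcp_pos: [0.5291, -0.0342, 0.3419]
orientation: [[0.956, -0.294, -0.005], [-0.294, -0.956, -0.0], [-0.004, 0.002, -1.0]]
contact_force: [-0.2, -0.4, -2.2]
opening: 0.0583
gripper_force: 30.3
```

```bash
python3 - <<'E'
from h import *
W=robot.capture("wrist");S=robot.capture("scene");T=robot.capture("top")
f=lambda p,c,r,k:cv2.resize(p["img"][r:r+60*1,c:c+80],None,fx=5,fy=5,interpolation=cv2.INTER_CUBIC)
im=np.hstack([f(S,260,160,0),f(T,310,165,0)])
w=cv2.resize(W["img"],(480,300))
im=np.vstack([im,np.hstack([w,np.zeros((300,320,3),np.uint8)])])
cv2.imwrite("pics/w3.png",im[:,:,::-1])
s=robot.state();print(s["tcp_pos"],s["contact_force"])
E
```

```text
[ 0.530112   -0.03425645  0.34432632] [-0.39716049 -0.33971688 -1.62213819]
```

View pics/w3.png

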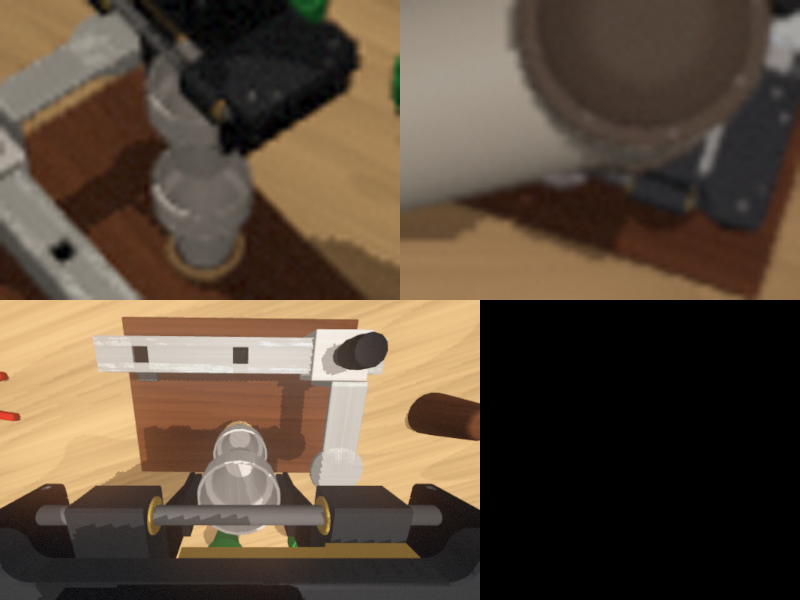

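The held beaker sits directly above the lower one in both the scene and wrist views. I'll lower it in stages.

Scaled: 0.056 m / 0.8 = 0.07, 0.05 m / 0.8 = 0.0625.

>>> {"fn": "drive_effector", "kwargs": {"segments": [[[0,0,0.025,0],[0,0,0.0438,0],[0,0,0.0625,0],[0,0,0.07,0],[0,0,0.07,0]]]}}

```text
time: 7.5
tcp_pos: [0.5298, -0.035, 0.2874]
orientation: [[0.955, -0.295, -0.001], [-0.295, -0.955, -0.0], [-0.001, 0.001, -1.0]]
contact_force: [0.3, 0.3, -1.8]
opening: 0.0585
gripper_force: 30.3
```

Scaled: 0.01 m / 0.8 = 0.0125, 0.005 m / 0.8 = 0.0063.

>>> {"fn": "drive_effector", "kwargs": {"segments": [[[0,0,0.0063,0],[0,0,0.0125,0],[0,0,0.0125,0]]]}}

```text
time: 7.88
tcp_pos: [0.5296, -0.0351, 0.2774]
orientation: [[0.955, -0.295, -0.001], [-0.295, -0.955, -0.0], [-0.001, 0.0, -1.0]]
contact_force: [1.3, -0.3, -2.6]
opening: 0.0585
gripper_force: 30.3
```

Scaled: 0.003 m / 0.8 = 0.0038, 0.0015 m / 0.8 = 0.0019.

>>> {"fn": "drive_effector", "kwargs": {"segments": [[[0,0,0.0019,0],[0,0,0.0038,0],[0,0,0.0038,0]]]}}

```text
time: 8.25
tcp_pos: [0.5299, -0.035, 0.275]
orientation: [[0.955, -0.295, 0.001], [-0.295, -0.955, -0.0], [0.001, -0.0, -1.0]]
contact_force: [-0.9, 0.1, -0.9]
opening: 0.0582
gripper_force: 30.3
```

Scaled: 0.001 m / 0.8 = 0.0013.

>>> {"fn": "drive_effector", "kwargs": {"segments": [[[0,0,0.0013,0],[0,0,0.0013,0]]]}}

```text
time: 8.5
tcp_pos: [0.5302, -0.035, 0.2747]
orientation: [[0.956, -0.295, 0.002], [-0.295, -0.956, -0.0], [0.002, -0.0, -1.0]]
contact_force: [-0.4, 0.1, 5.0]
opening: 0.0583
gripper_force: 30.4
```

>>> {"fn": "drive_effector", "kwargs": {"segments": [[[0,0,0,0],[0,0,0,0],[0,0,0,0],[0,0,0,0]]], "aperture": 0.076}}

```text
time: 9.0
tcp_pos: [0.5297, -0.035, 0.2735]
orientation: [[0.955, -0.295, -0.0], [-0.295, -0.955, -0.0], [-0.0, 0.0, -1.0]]
contact_force: [0.1, 0.1, -0.6]
opening: 0.0754
gripper_force: 0.0
```

Scaled: -0.1 m / 0.8 = -0.125, 0.09 m / 0.8 = 0.1125.

>>> {"fn": "drive_effector", "kwargs": {"segments": [[[0,0,-0.0375,0],[0,0,-0.0875,0],[0,0,-0.125,0],[0.0375,0.0375,-0.125,0],[0.0875,0.075,-0.125,0],[0.125,0.1125,-0.125,0],[0.125,0.1125,-0.125,0],[0.125,0.1125,-0.125,0]]], "aperture": 0.06}}

```text
time: 10.0
tcp_pos: [0.5984, -0.1504, 0.3732]
orientation: [[0.955, -0.296, -0.001], [-0.296, -0.955, 0.0], [-0.001, 0.0, -1.0]]
contact_force: [-0.6, 0.1, 0.4]
opening: 0.0601
gripper_force: 0.0
```

```bash
python3 - <<'E'
from h import *
np.set_printoptions(precision=4,suppress=True)
W=robot.capture("wrist");s=robot.state();t=s["tcp_pos"];O=s["orientation"]
for k,z in dict(knob=.141,keeper=.128,hole_next=.105).items():
    for d in robot.mark_of(k,W)[:2]: print(k,round(d["conf"],2),d["xy"],O.T@(atz(W,d["xy"],z)-t))
img=W["img"].copy();a=np.linspace(0,6.283,73)
for dz,r,z,c in((0,.012,.156,(0,255,0)),(0,.012,.126,(0,255,255))):
    for u in a:
        q=proj(W,[t[0]+r*np.cos(u),t[1]+r*np.sin(u),z]);cv2.circle(img,(int(round(q[0])),int(round(q[1]))),0,c,-1)
S=robot.capture("scene");f=cv2.resize(S["img"][150:230,240:340],(500,400),interpolation=cv2.INTER_CUBIC)
im=np.vstack([cv2.resize(img[40:340,120:520],(400,300)),cv2.resize(f,(400,300))])
im=np.hstack([cv2.resize(img[120:320,220:420],(400,400),interpolation=0),cv2.resize(f,(400,400))])
cv2.imwrite("pics/w4.png",im[:,:,::-1]);print(t,s["time"])
E
```

```text
knob 0.6 [318.1, 218.9] [-0.0019 -0.0002  0.2326]
keeper 0.87 [319.5, 321.2] [-0.1073  0.0009  0.2457]
hole_next 0.71 [219.0, 202.8] [-0.0009 -0.0873  0.2686]
[ 0.5983 -0.15    0.3736] 10.05
```

View pics/w4.png

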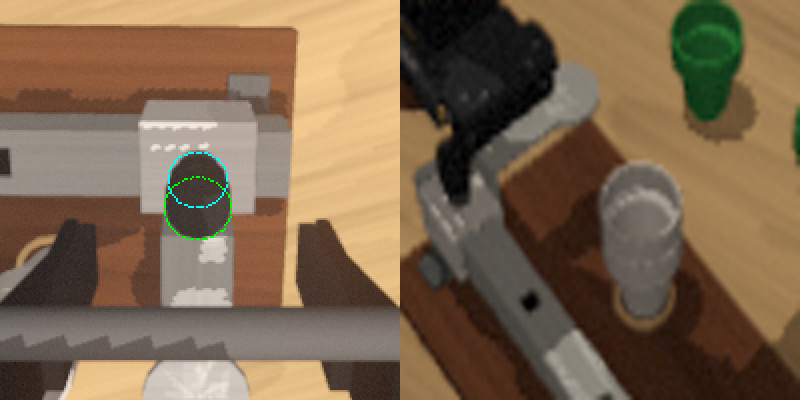

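The knob matches the predicted outline exactly. The beakers are nested upright, in the right half of the picture at about (640,240). I'll go down and grip the knob.

Scaled: 0.0685 m / 0.8 = 0.0856, 0.055 m / 0.8 = 0.0688.

>>> {"fn": "drive_effector", "kwargs": {"segments": [[[0,0,0.0375,0],[0,0,0.0688,0],[0,0,0.0856,0],[0,0,0.0856,0]]]}}

```text
time: 10.75
tcp_pos: [0.5986, -0.1502, 0.3046]
orientation: [[0.956, -0.295, -0.002], [-0.295, -0.956, -0.0], [-0.002, 0.001, -1.0]]
contact_force: [-0.1, 0.1, 0.3]
opening: 0.0601
gripper_force: 0.0
```

>>> {"fn": "drive_effector", "kwargs": {"segments": [[[0,0,0,0],[0,0,0,0],[0,0,0,0],[0,0,0,0],[0,0,0,0],[0,0,0,0]]], "aperture": 0.01}}

```text
time: 11.5
tcp_pos: [0.5987, -0.1506, 0.3055]
orientation: [[0.955, -0.295, 0.0], [-0.295, -0.955, -0.0], [0.0, 0.0, -1.0]]
contact_force: [-0.6, -0.3, 1.5]
opening: 0.0229
gripper_force: 30.0
```

Scaled: -0.015 m / 0.8 = -0.0188, -0.014 m / 0.8 = -0.0175.

>>> {"fn": "drive_effector", "kwargs": {"segments": [[[0,0,-0.0063,0],[0,0,-0.0125,0],[0,0,-0.0175,0],[0,0,-0.0188,0],[0,0,-0.0188,0]]]}}

```text
time: 12.12
tcp_pos: [0.5987, -0.1506, 0.32]
orientation: [[0.955, -0.295, -0.0], [-0.295, -0.955, 0.0], [-0.0, 0.0, -1.0]]
contact_force: [3.3, -2.9, -8.1]
opening: 0.023
gripper_force: 30.0
```

Step 2 is done: the plunger is up, and the 8 N reading fits the spring. I'll slide it toward the next hole along tool -y.

Scaled: -0.0895 m / 0.8 = -0.1119, -0.085 m / 0.8 = -0.1063.

>>> {"fn": "drive_effector", "kwargs": {"segments": [[[0,-0.015,0,0],[0,-0.0338,0,0],[0,-0.055,0,0],[0,-0.075,0,0],[0,-0.0938,0,0],[0,-0.1063,0,0],[0,-0.1119,0,0],[0,-0.1119,0,0]]]}}

```text
time: 13.12
tcp_pos: [0.6257, -0.0647, 0.3202]
orientation: [[0.956, -0.295, 0.002], [-0.295, -0.956, 0.0], [0.002, -0.001, -1.0]]
contact_force: [5.1, -2.2, -8.8]
opening: 0.0233
gripper_force: 30.0
```

```bash
python3 - <<'E'
from h import *
np.set_printoptions(precision=4,suppress=True)
W=robot.capture("wrist");s=robot.state();t=s["tcp_pos"];O=s["orientation"];print(t,s["contact_force"])
S=robot.capture("scene")
c=lambda i,a,b,n:cv2.resize(i[a[0]:a[1],b[0]:b[1]],n,interpolation=cv2.INTER_CUBIC)
cv2.imwrite("pics/w5.png",np.hstack([c(W["img"],(120,370),(120,520),(480,300)),c(S["img"],(160,240),(250,335),(320,300))])[:,:,::-1])
for k,z in dict(knob=.156,keeper=.128,hole_next=.105).items():
    for d in robot.mark_of(k,W)[:2]: print(k,round(d["conf"],2),d["xy"],O.T@(atz(W,d["xy"],z)-t))
E
```

```text
[ 0.6257 -0.0647  0.3202] [ 5.0936 -1.6331 -7.0733]
knob 0.88 [317.2, 261.3] [ 0.0005 -0.0012  0.1642]
hole_next 0.81 [320.9, 224.4] [0.0007 0.0013 0.2152]
hole_next 0.59 [561.3, 246.3] [-0.0165  0.1756  0.215 ]
```

View pics/w5.png

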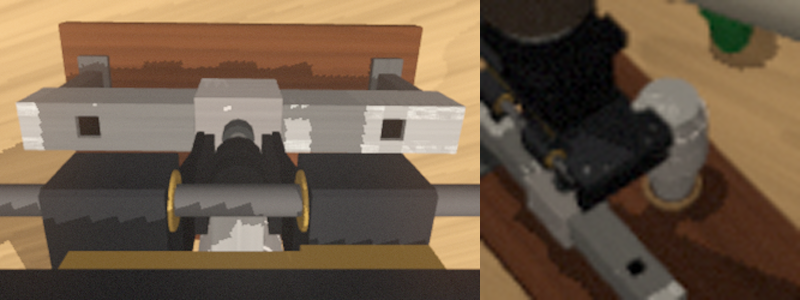

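The sleeve's centre column of about 238 lies midway between the two outer holes (88 and 392), so the pin is within about 1 mm of the middle hole. I'll lower it.

Scaled: 0.009 m / 0.8 = 0.0113, 0.007 m / 0.8 = 0.0088.

>>> {"fn": "drive_effector", "kwargs": {"segments": [[[0,0.0009,0.0038,0],[0,0.0009,0.0088,0],[0,0.0009,0.0113,0],[0,0.0009,0.0113,0]]]}}

```text
time: 13.88
tcp_pos: [0.6256, -0.0651, 0.3114]
orientation: [[0.956, -0.295, 0.002], [-0.295, -0.956, 0.001], [0.002, -0.002, -1.0]]
contact_force: [5.1, 0.7, -7.0]
opening: 0.0232
gripper_force: 30.0
```

Scaled: 0.0065 m / 0.8 = 0.0081, 0.006 m / 0.8 = 0.0075.

>>> {"fn": "drive_effector", "kwargs": {"segments": [[[0,0,0.0038,0],[0,0,0.0075,0],[0,0,0.0081,0],[0,0,0.0081,0]]]}}

```text
time: 14.38
tcp_pos: [0.6254, -0.0655, 0.3055]
orientation: [[0.956, -0.295, 0.002], [-0.295, -0.956, 0.0], [0.002, -0.001, -1.0]]
contact_force: [4.4, 1.3, -2.7]
opening: 0.0232
gripper_force: 30.0
```

Scaled: 0.001 m / 0.8 = 0.0013, 0.0007 m / 0.8 = 0.0009.

>>> {"fn": "drive_effector", "kwargs": {"segments": [[[0,0,0.0009,0],[0,0,0.0013,0],[0,0,0.0013,0],[0,0,0.0013,0]]]}}

```text
time: 14.88
tcp_pos: [0.6253, -0.0657, 0.3054]
orientation: [[0.956, -0.295, 0.003], [-0.295, -0.956, -0.0], [0.003, -0.0, -1.0]]
contact_force: [3.3, 0.8, 5.2]
opening: 0.0233
gripper_force: 30.0
```

```bash
python3 - <<'E'
from h import *
np.set_printoptions(precision=4,suppress=True)
s=robot.state();t=s["tcp_pos"];O=s["orientation"];print(t,s["contact_force"],s["gripper_force"])
W=robot.capture("wrist");S=robot.capture("scene")
c=lambda i,a,b,n:cv2.resize(i[a[0]:a[1],b[0]:b[1]],n,interpolation=cv2.INTER_CUBIC)
cv2.imwrite("pics/w6.png",np.hstack([c(W["img"],(120,370),(120,520),(480,300)),c(S["img"],(160,240),(250,335),(320,300))])[:,:,::-1])
E
```

```text
[ 0.6253 -0.0657  0.3054] [3.2682 0.7832 5.1587] 29.999983040615916
```

View pics/w6.png

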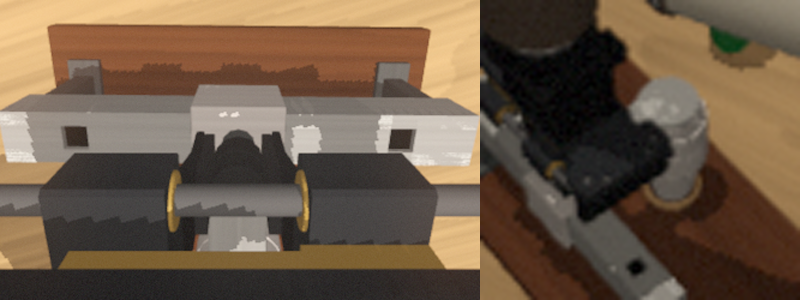

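The pin is home: the tool is back at its starting height and pressing on the stop. The sleeve's centre (238) is midway between the outer holes (76 and 401), and the keeper is over the stack. Handing in.

```bash
python3 -c "
from station import robot
print(robot.close_job())"
```

```text
the job is handed in; nothing more can be done
None
```

I handed the job in at about 15 s. The beakers are nested upright and let go, the sleeve is at the middle hole with the pin home, and the gripper is still holding the knob; no verdict was returned.

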